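# Close up the probe storage box

### The job

Put the probe kit away: hook the yellow stylus holder by its bent lip over the box wall in the notch so that it hangs upright inside, then set the blue cover on the box and press it straight down until both red clips have snapped under the rim and it is fully home. Set the cover on gently, never dropping or slamming it, let go of everything, and leave the other things where they are.

Things in the scene. Friction and masses are not known exactly. Their poses are not given: they have to be found in the camera images.
- box: Grey open box, bolted to the table. Outside 120 (its x) x 88 (y) x 80 mm high, walls 4, floor 5. Origin: centre of underside, z up. Dark outward flange (the rim) round the top: 130 x 98 mm outside, from 74 to 80 mm high. One notch in the middle of its -y wall. The +y half holds a fixed insert with a probe head (y +3 to +39 mm, up to 41 mm high); the -y half is empty.
- box_rim (a point): Centre of the box mouth at the height of the rim's top (80 mm above the box origin); axes as the box.
- box_notch (a point): Middle of the notch floor (box frame 0, -42, 72 mm), axes as the box. The notch is 40 mm wide along x and 8 mm deep, cut through wall and flange; the wall there is 4 mm thick, its top at 72 mm.
- cover: Loose blue cover, about 190 g, standing on 8 flared corner tabs. Origin: centre of the plane of its feet, z up. Plate 134 (its x) x 104 (y) mm, from 30 to 44 mm above the origin; 150 x 114 mm over the feet. Black upright grip bar at the centre of its top: 70 mm along x, 16 mm across y, from 44 to 76 mm. Goes on with its x along the box's x, either way round.
- cover_underside (a point): Centre of the plate's underside (30 mm above the cover origin); lies on box_rim when fully home. The tabs hang 30 mm below the plate and pass round the outside of the rim with 1.2 mm play; their lowest 10 mm flare outwards by 4 mm. Set on loosely, the plate stops about 14 to 16 mm above the rim, the clips resting on the flange.
- cover_bar (a point): Centre of the top of the grip bar (76 mm above the cover origin, 46 mm above the plate's underside): the place to press. Pressing straight down with 10 to 20 N spreads both clips and snaps them home.
- clip_a (a joint): Red sprung clip arm, 36 mm wide, in the middle of the cover's +x edge, with a sloped lead-in and a catch that goes under the rim: 0 = straight (free or snapped home), grows as it is spread outwards (up to about 0.2 rad while passing the rim).
- clip_b (a joint): Clip arm at the cover's -x edge, likewise.
- holder: Loose yellow hook-on stylus holder, 90 g, upright on the table. Origin: centre of its underside, z up. Body 46 (its x) x 26 (y) x 60 mm high; pinch it across the 46 mm. A lip 30 mm wide, flush with its top, reaches 12 mm out to its -y (3 mm plate, then a 3 mm edge turned 12 mm down); channel between body and edge 9 mm. Hung, it has the box's yaw.
- holder_hook (a point): Middle of the roof of the hook's channel (holder frame 0, -17.5, 57 mm): lies on box_notch when the holder hangs on the wall; the body's axis is then 17.5 mm inside of it.
- holder_top (a point): Centre of the top of the holder's body (60 mm above its origin).
- ref_sphere: Bystander: white 25 mm reference ball on a steel stand, 60 mm foot, 105 mm tall. Origin under the foot.
- gauge_block: Bystander: dark steel block 76 x 51 x 25 mm. Origin at the centre of its underside.
- ring_gauge: Bystander: steel ring 64 mm across, 22 mm high, lying flat. Origin at the centre of its underside.
- driver: Bystander: screwdriver 200 mm long, lying on the table. Origin under its middle.
- cleaner: Bystander: green bottle 60 mm across, 120 mm tall, upright. Origin at the centre of its underside.
There are look-alikes about, which are no part of the job. What is shaped like the cover but green, pink or white is not meant.

How it is judged (in metres and radians):
On the way, in this order (a step that is already met when the one before it is completed fails the run):
1. the holder hangs upright by its lip over the notched wall, inside the box (x of holder_hook in the frame of box_notch between -0.009 and 0.009 m and y of holder_hook in the frame of box_notch between -0.007 and 0.007 m and z of holder_hook in the frame of box_notch between -0.006 and 0.004 m and y of holder in the frame of box_notch between 0.003 and 0.04 m and angle between holder's own z axis and vertical below 0.25 rad), for 0.3 s.
2. the cover is pressed fully home with both clips snapped under the rim (horizontal distance between cover_underside and box_rim below 0.005 m and z of cover_underside in the frame of box_rim between -0.003 and 0.0035 m and angle between cover's own z axis and vertical below 0.06 rad and angle between the x axis of cover and the x axis of box, either way round below 0.08 rad and value of joint each of clip_a, clip_b below 0.06 rad), for 0.2 s.
At the end, for the whole second after the job is handed in: Holder hangs at rest in the notch: hook roof within 9 mm along, 7 mm across, -6 to +4 mm in height of box_notch, body inside, tilt < 0.25 rad. Cover at rest: underside within 5 mm sideways and 3.5 mm of height of box_rim, tilt < 0.06, lined up within 0.08, clips < 0.06 rad (all of step 1 and all of step 2 and linear speed of each of cover, holder below 0.02 m/s); the robot touches nothing.
It fails at once if the cover was dropped or slammed onto the box (faster than 0.6 m/s when just above it) (horizontal distance between cover_underside and box_rim below 0.04 m and z of cover_underside in the frame of box below 0.14 m and linear speed of cover above 0.6 m/s).
It fails at once if a bystander was moved by more than 30 mm (distance of any of ref_sphere, gauge_block, ring_gauge, driver, cleaner from where it was at the start of the episode above 0.03 m).
It also fails if it takes over 66 s, if anything falls off the work surface, if the arm or the gripper's body presses on something with over 40 N, if the wrist force passes 120 N, or if a joint passes its speed limit or range.

### The arm

A 7-joint arm with a two-finger parallel gripper is mounted at the origin on the work surface. World frame = base frame: x ahead of the robot, y to its left, z up, the work surface at z = 0. Lengths are in m, angles in degrees, forces in N, time in s.
With the tool pointing down it reaches from about 0.425 to 0.875 m from the base axis. Payload 9.9 kg.
Tool frame: the origin (TCP) lies on the centre line of the jaws, within the pads' length; the fingertips stand 25 mm ahead of it and the grasp point (between the pads) lies 6 mm ahead of it; x points along the fingers, y is the direction in which the jaws open and shut, and the axes are right-handed (so a half turn about x gives the same grasp; the last joint's range is limited). The gripper opens to 85 mm and grips with 20 to 120 N. Pads are 22 mm wide; open, the fingers measure 114 mm over their backs; the gripper's body (76 mm by 85 mm) begins 54 mm behind the grasp point. The pads swing forward as they close: fully open they stand 13 mm farther back than shut.
Start: joints at [-70.462, 32.985, 1.427, 82.34, -0.859, 64.687, -3.237], TCP at [0.278, 0.615, 0.256] pointing down, gripper open.
Joint ranges: [-157.87, 157.87], [-19.46, 123.44], [-87.15, 90], [11.01, 140.99], [-62.26, 242.26], [9.8, 113.94], [-161.44, 161.44]. Speed limits (degrees/s): [127.2, 127.2, 172.46, 172.46, 180, 180, 180].

### API

Orientations are given as [roll, pitch, yaw] about the fixed x, y, z axes, in that order (R = Rz(yaw) Ry(pitch) Rx(roll)).
In Python, from plant import bot, imaging gives the robot as it stands. The module is installed in compiled form; this text tells all that it offers.
- The arm moves only by the tool drive_tool, never from a script. Its argument "targets" is one flat list of numbers, 7 for each row, row after row: the shift along the tool's x, y, z in units of 500 mm (1.0 is 500 mm), then the turn, a rotation vector about the tool's x, y, z in units of pi rad (1.0 is pi rad), then the closure, from -1 (fully open) to 1 (shut). In form: [x, y, z, ax, ay, az, gripper, x, y, z, ax, ay, az, gripper, ...]. A call has 1 to 12 rows; each row is the pose to reach, as a shift and turn from the pose commanded when the call began, along the tool's axes at that moment, turning the shorter way round; what a row does not reach only later rows make up. A row lasts 1/10 s, in which the tool goes at most 50 mm and 8.59 degrees, less where a joint would pass 70% of its speed; a pose out of reach is approached as far as the arm can. A call with a number of a shift or a turn outside -1 to 1 is refused whole. A call with a gripper value outside its range is refused whole. The fingers move at their own pace and stop on an object; the grip force is fixed at half the most. Time passes only in rows, so rows that repeat a pose let the fingers close. It gives the time, the measured TCP pose, the force and the opening at its end, in the units of the state.
- bot.sense(): the state, without advancing time (a new reading comes with each control period).
- imaging.capture(name): name is "scene" or "top" or "wrist"; returns a dict with "img" (400x640x3 uint8, blue, green, red), "fx", "fy", "cx", "cy" (pixels), "rvec" (rotation vector, rad) and "tvec" (3), from world to camera coordinates, as OpenCV has them; the wrist camera has in their place "hand_eye" (4x4, takes a point from camera to tool coordinates, whose origin is the TCP and whose axes are the tool frame's). Camera axes: x right, y down, z forward; pixel columns grow to the right and rows downward; lengths in m; the calibration is good to about 2 mm. A picture is of the moment at which its call begins: read the wrist's pose just before it. There is no depth.
- bot.sign_off(): hands the job in, once; it reports no verdict.
Trained networks look in a picture, given as the dict that the camera call returned (one of the last four; its "shot" number tells which), for a name from the list of things; names that differ only in an ending like _2 or _b are one class to them, and where a whole thing is asked for, a point or a joint stands for the part that bears it (a point fixed in the world has none). Each returns a list of dicts, best first, with "score" (0 to 1); they miss things now and then, are a little off and sometimes report something else, mostly with a low value. They report only what shows in the picture. A call takes as long as a camera call. They do not tell look-alikes from the thing itself.
- imaging.spot_in(picture, target): "extent" ([centre column, centre row, width, height] in pixels, round what is visible of it).
The state is a dict: "clock": time; "qpos": joint angles; "joint_vel": joint speeds; "effort": joint torques, N m; "position": TCP position; "orientation": TCP orientation; "force": force on the tool from outside, world axes, zero at the start; "wrist_torque": the same for the moment, N m; "finger_gap": finger opening in m.
Only numpy, scipy, OpenCV 4.12 (cv2) and the standard library are available. Lean on these libraries where they do the work, as an engineer would, in place of code of your own. Each camera call takes 0.05 s, during which the arm holds its last target. There are 200 camera calls.

## Working session

There is one attempt and no reset: what is moved stays moved. The work goes in short steps, Python scripts to look and compute and a tool call to move; the robot and the scene stay as the last step left them, time stands still between calls to the robot, and variables do not carry over. Pictures are saved under pics/ and viewed, about 8 in all and at most 12, crops included, and the job is handed in when it is done.

Besides the shell and the picture viewer there is one more tool, called after "Emit:" by a JSON object that holds its "method" and its "body", one argument or row to a line. drive_tool: Moves the arm, as the interface text tells. Shifts and turns lie within -1 to 1; 1 stands for 500 mm of shift or pi rad of turn. Its arguments: {"type":"object","properties":{"targets":{"type":"array","items":{"type":"number","minimum":-1,"maximum":1}}},"required":["targets"]}

```bash
mkdir -p pics; cat > h.py <<'E'
import numpy as np, cv2
from scipy.spatial.transform import Rotation as R
from plant import bot, imaging
def pose():
    s=bot.sense(); return np.array(s['position']), R.from_euler('xyz',s['orientation'],degrees=True).as_matrix(), s
def cam(name):
    p,Rt,s=pose(); d=imaging.capture(name)
    if 'rvec' in d:
        Rc=cv2.Rodrigues(np.array(d['rvec'],float))[0]; d['Rwc']=Rc.T; d['o']=-Rc.T@np.array(d['tvec']).ravel()
    else:
        H=np.array(d['hand_eye']); d['Rwc']=Rt@H[:3,:3]; d['o']=p+Rt@H[:3,3]
    return d
def ray(d,u,v,z):
    r=d['Rwc']@np.array([(u-d['cx'])/d['fx'],(v-d['cy'])/d['fy'],1]); return d['o']+r*(z-d['o'][2])/r[2]
def proj(d,P):
    c=(np.atleast_2d(P)-d['o'])@d['Rwc']; return np.c_[c[:,0]/c[:,2]*d['fx']+d['cx'],c[:,1]/c[:,2]*d['fy']+d['cy']]
E
python3 - <<'E'
from h import *
p,Rt,s=pose();print(s); print(Rt.round(3))
for n in ['top','scene']:
    d=cam(n);cv2.imwrite(f'pics/{n}0.png',d['img']);print(n,d['o'].round(3),d['fx'])
    for t in ['box','cover','holder','ref_sphere','gauge_block','ring_gauge','driver','cleaner']:
        for r in imaging.spot_in(d,t)[:4]:
            e=r['extent'];print(t,round(r['score'],2),np.round(e,0),ray(d,e[0],e[1],0.04).round(3))
E
```

```text
{'clock': 0.0, 'qpos': array([-70.46299059,  33.03214452,   1.42364893,  82.38643965,
        -0.85944978,  64.68715728,  -3.23723436]), 'joint_vel': array([-0.08995427,  0.07833053,  0.00104786,  0.07201771,  0.02524234,
       -0.0011551 ,  0.03282447]), 'effort': array([ 2.97033666e-04, -7.65751934e+01,  2.25084208e+00, -2.85966164e+01,
        1.55030983e-02,  1.28741510e-02,  1.19361630e-05]), 'position': array([0.2780075 , 0.61463367, 0.25544872]), 'orientation': array([ -86.95909207,   89.90483756, -111.29572502]), 'force': array([-0.76663054,  0.72008348, -0.16971447]), 'wrist_torque': array([ 0.03924825, -0.0234061 , -0.01506523]), 'finger_gap': 0.08552286589518625}
[[-0.001  0.412  0.911]
 [-0.002  0.911 -0.412]
 [-1.    -0.002  0.   ]]
top [ 0.341 -0.055  1.321] 453.5619425437854
box 0.85 [316. 197.  42.  59.] [ 0.564 -0.03   0.04 ]
cover 0.92 [398. 304.  59.  61.] [ 0.265 -0.259  0.04 ]
cover 0.88 [321. 278.  60.  60.] [ 0.337 -0.047  0.04 ]
cover 0.73 [403. 234.  44.  55.] [ 0.46  -0.278  0.04 ]
cover 0.65 [475. 305.  59.  61.] [ 0.263 -0.474  0.04 ]
holder 0.61 [466. 16
[... 626 characters left out ...]
0.547 0.264 0.04 ]
cover 0.97 [217. 221.  42.  52.] [ 0.286 -0.267  0.04 ]
cover 0.83 [278. 185.  50.  41.] [ 0.357 -0.057  0.04 ]
cover 0.68 [161. 274.  64.  47.] [ 0.272 -0.483  0.04 ]
cover 0.62 [263. 259.  54.  56.] [ 0.479 -0.286  0.04 ]
holder 0.66 [380. 148.  21.  21.] [0.548 0.263 0.04 ]
holder 0.57 [312. 156.  15.  17.] [0.378 0.104 0.04 ]
ref_sphere 0.77 [400. 228.  22.  29.] [0.753 0.02  0.04 ]
gauge_block 0.61 [430. 196.  29.  27.] [0.778 0.176 0.04 ]
ring_gauge 0.46 [312. 155.  16.  21.] [0.374 0.104 0.04 ]
ring_gauge 0.39 [277. 351.  28.  31.] [ 0.668 -0.465  0.04 ]
driver 0.6 [352. 302.  54.  40.] [ 0.756 -0.251  0.04 ]
cleaner 0.69 [275. 350.  22.  31.] [ 0.662 -0.468  0.04 ]
```

```bash
python3 -c "
import cv2
a=cv2.imread('pics/top0.png')[110:350,180:520];cv2.imwrite('pics/a.png',cv2.resize(a,None,fx=2.3,fy=2.3,interpolation=cv2.INTER_CUBIC))"
```

```text
(no output)
```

View pics/a.png

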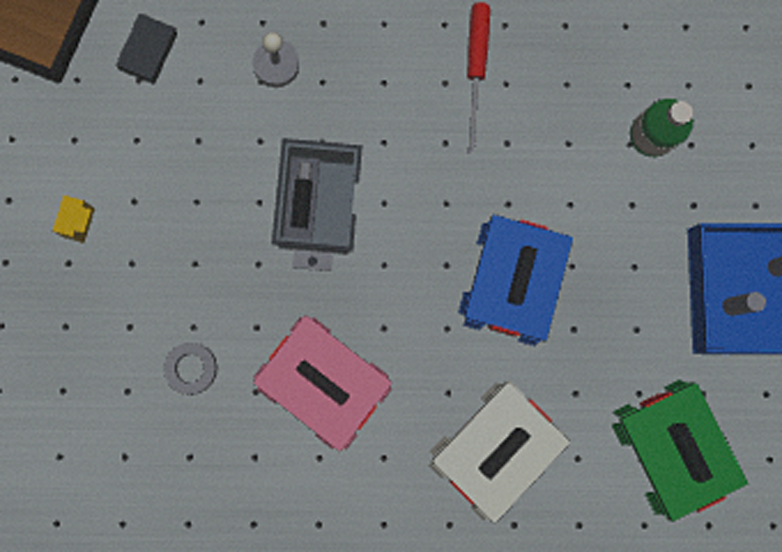

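The crop shows the cover-shaped things at (original top pixels) blue (405,232), pink (320,277), white (398,306) and green (476,306). Blue is the one I want. The blue item at (505,235) is a tray. The holder is yellow at (212,205). The box is at (317,196) with its notch facing right, towards world -y. I'm going above the holder.

Emit:
{"method": "drive_tool", "body": {
  "targets": [-0.09, -0.416, 0.774, 0, 0, 0, -1, -0.09, -0.416, 0.774, 0, 0, 0, -1, -0.09, -0.416, 0.774, 0, 0, 0, -1, -0.09, -0.416, 0.774, 0, 0, 0, -1, -0.09, -0.416, 0.774, 0, 0, 0, -1, -0.09, -0.416, 0.774, 0, 0, 0, -1, -0.09, -0.416, 0.774, 0, 0, 0, -1, -0.09, -0.416, 0.774, 0, 0, 0, -1, -0.09, -0.416, 0.774, 0, 0, 0, -1, -0.09, -0.416, 0.774, 0, 0, 0, -1, -0.09, -0.416, 0.774, 0, 0, 0, -1]
}}

```text
clock: 2.0
position: [0.5456, 0.265, 0.3014]
orientation: [75.3, 90.0, 50.8]
force: [-1.0, 1.2, -0.2]
finger_gap: 0.0855
```

```bash
python3 - <<'E'
from h import *
p,Rt,s=pose();print(p.round(4),s['orientation']); print(Rt.round(3))
d=cam('wrist');cv2.imwrite('pics/w1.png',d['img']);print(d['hand_eye'],d['fx'],d['o'].round(3))
print(imaging.spot_in(d,'holder')[:2])
E
```

```text
[0.5456 0.265  0.3014] [75.33184803 89.98533386 50.84797372]
[[ 0.     0.414  0.91 ]
 [ 0.     0.91  -0.414]
 [-1.     0.     0.   ]]
[[-4.40037237e-04 -3.13111024e-01  9.49716428e-01 -1.18547891e-01]
 [ 9.99999830e-01  2.24619595e-04  5.37389919e-04 -6.15741547e-04]
 [-3.81587627e-04  9.49716503e-01  3.13110873e-01 -8.05025835e-02]
 [ 0.00000000e+00  0.00000000e+00  0.00000000e+00  1.00000000e+00]] 292.0779379813308 [0.472 0.298 0.42 ]
[{'extent': [319.1, 165.1, 32.6, 42.8], 'score': 0.89}]
```

View pics/w1.png

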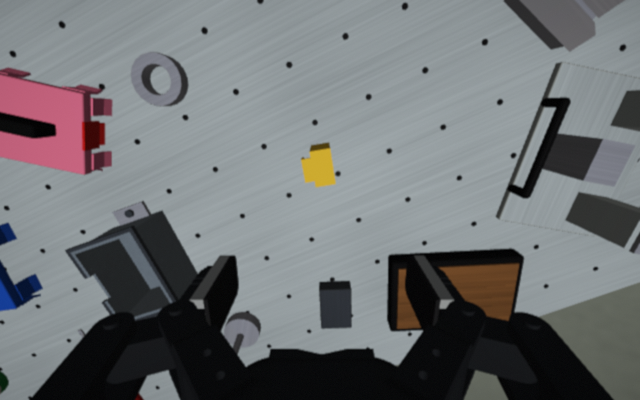

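The close view shows the yellow holder at (319,165) with its lip tab on the left at (304,168), so the lip faces roughly world -y. That makes its yaw about -12°. I'll turn the jaws and descend for a nearer look.

Emit:
{"method": "drive_tool", "body": {
  "targets": [0.2, 0, 0, 0.431, 0, 0, -1, 0.2, 0, 0, 0.431, 0, 0, -1, 0.2, 0, 0, 0.431, 0, 0, -1, 0.2, 0, 0, 0.431, 0, 0, -1, 0.2, 0, 0, 0.431, 0, 0, -1, 0.2, 0, 0, 0.431, 0, 0, -1, 0.2, 0, 0, 0.431, 0, 0, -1, 0.2, 0, 0, 0.431, 0, 0, -1, 0.2, 0, 0, 0.431, 0, 0, -1, 0.2, 0, 0, 0.431, 0, 0, -1, 0.2, 0, 0, 0.431, 0, 0, -1, 0.2, 0, 0, 0.431, 0, 0, -1]
}}

```text
clock: 3.3
position: [0.5446, 0.2667, 0.2012]
orientation: [-114.0, 90.0, 144.4]
force: [0.4, -0.0, -1.0]
finger_gap: 0.0854
```

```bash
cat >> h.py <<'E'
def mask(d,lo,hi,near=None):
    m=cv2.inRange(cv2.cvtColor(d['img'],cv2.COLOR_BGR2HSV),np.array(lo),np.array(hi))
    n,l,st,c=cv2.connectedComponentsWithStats(m); i=1+np.argmax(st[1:,4]); return (l==i).astype(np.uint8)
E
python3 - <<'E'
from h import *
p,Rt,s=pose();print(p.round(4),s['orientation'],s['qpos'].round(1)); print(Rt.round(3))
d=cam('wrist')
m=mask(d,(20,120,140),(35,255,255));ys,xs=np.nonzero(m);print(xs.min(),xs.max(),ys.min(),ys.max())
x0,y0=max(xs.min()-40,0),max(ys.min()-40,0)
c=d['img'][y0:ys.max()+40,x0:xs.max()+40];mm=cv2.cvtColor(m*255,cv2.COLOR_GRAY2BGR)[y0:ys.max()+40,x0:xs.max()+40]
cv2.imwrite('pics/w2.png',cv2.resize(np.hstack([c,mm]),None,fx=2.2,fy=2.2));print(x0,y0,c.shape)
k,_=cv2.findContours(m,cv2.RETR_EXTERNAL,cv2.CHAIN_APPROX_SIMPLE);k=max(k,key=cv2.contourArea)
a=cv2.approxPolyDP(k,3,True)[:,0]
for u,v in a: print(u,v,ray(d,u,v,.06).round(4))
E
```

```text
[0.5446 0.2667 0.2012] [-113.9952625    89.98096687  144.35122571] [-46.2  32.3  25.2  98.  -16.5  53.4 -26.2]
[[-0.     0.979 -0.202]
 [ 0.    -0.202 -0.979]
 [-1.    -0.    -0.   ]]
294 343 167 219
254 127 (132, 129, 3)
303 167 [0.5334 0.2954 0.06  ]
302 178 [0.5303 0.2856 0.06  ]
320 176 [0.5468 0.2841 0.06  ]
324 180 [0.5496 0.2797 0.06  ]
294 180 [0.5227 0.2852 0.06  ]
294 205 [0.5171 0.2617 0.06  ]
302 207 [0.524  0.2582 0.06  ]
302 218 [0.5216 0.2473 0.06  ]
332 219 [0.5494 0.2405 0.06  ]
332 210 [0.5512 0.2495 0.06  ]
341 208 [0.5599 0.2498 0.06  ]
343 183 [0.5661 0.2734 0.06  ]
325 180 [0.5505 0.2795 0.06  ]
336 180 [0.5603 0.2775 0.06  ]
337 170 [0.563  0.2865 0.06  ]
```

View pics/w2.png

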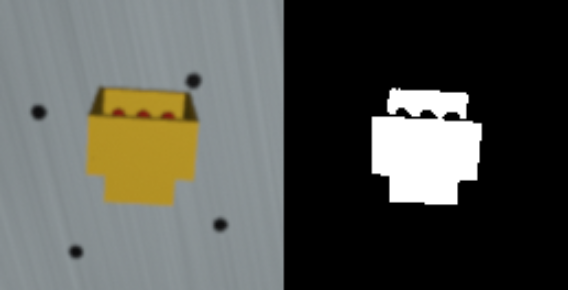

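The close crop shows the top face with corners at about (294,180), (343,183), (341,208) and (294,205), and the lip below it. The centre is near (0.5415, 0.2675) and the yaw about -14.8°. I'm grasping it now.

Emit:
{"method": "drive_tool", "body": {
  "targets": [0.1, -0.006, 0, 0.017, 0, 0, -1, 0.2, -0.006, 0, 0.017, 0, 0, -1, 0.26, -0.006, 0, 0.017, 0, 0, -1, 0.3, -0.006, 0, 0.017, 0, 0, -1, 0.3, -0.006, 0, 0.017, 0, 0, -1, 0.3, -0.006, 0, 0.017, 0, 0, 1, 0.3, -0.006, 0, 0.017, 0, 0, 1, 0.3, -0.006, 0, 0.017, 0, 0, 1, 0.3, -0.006, 0, 0.017, 0, 0, 1, 0.3, -0.006, 0, 0.017, 0, 0, 1, 0.3, -0.006, 0, 0.017, 0, 0, 1, 0.3, -0.006, 0, 0.017, 0, 0, 1]
}}

```text
clock: 4.55
position: [0.5431, 0.2671, 0.053]
orientation: [136.0, 89.8, 31.1]
force: [-0.2, -0.4, 5.6]
finger_gap: 0.0453
```

Emit:
{"method": "drive_tool", "body": {
  "targets": [0, 0, 0, 0, 0, 0, 1, 0, 0, 0, 0, 0, 0, 1]
}}

```text
clock: 4.75
position: [0.5431, 0.2671, 0.053]
orientation: [136.4, 89.8, 31.4]
force: [-1.2, -0.3, 5.4]
finger_gap: 0.0453
```

Gripped at 45.3 mm. I'm lifting and carrying it past the box so the wrist camera sees both the notch and the holder.

Emit:
{"method": "drive_tool", "body": {
  "targets": [-0.1, 0, 0, 0, 0, 0, 1, -0.2, 0, 0, 0, 0, 0, 1, -0.3, 0, 0, 0, 0, 0, 1, -0.4, 0.23, 0.74, -0.055, 0, 0, 1, -0.4, 0.23, 0.74, -0.055, 0, 0, 1, -0.4, 0.23, 0.74, -0.055, 0, 0, 1, -0.4, 0.23, 0.74, -0.055, 0, 0, 1, -0.4, 0.23, 0.74, -0.055, 0, 0, 1, -0.4, 0.23, 0.74, -0.055, 0, 0, 1, -0.4, 0.23, 0.74, -0.055, 0, 0, 1, -0.4, 0.23, 0.74, -0.055, 0, 0, 1, -0.4, 0.23, 0.74, -0.055, 0, 0, 1]
}}

```text
clock: 5.95
position: [0.5569, -0.1281, 0.2535]
orientation: [44.3, 89.7, -51.3]
force: [-0.1, 0.4, -1.5]
finger_gap: 0.0454
```

Emit:
{"method": "drive_tool", "body": {
  "targets": [0, 0, 0, 0, 0, 0, 1, 0, 0, 0, 0, 0, 0, 1, 0, 0, 0, 0, 0, 0, 1]
}}

```text
clock: 6.25
position: [0.5577, -0.1188, 0.2513]
orientation: [-160.7, 90.0, 104.3]
force: [-0.4, 0.1, -0.5]
finger_gap: 0.045
```

```bash
python3 - <<'E'
from h import *
p,Rt,s=pose();print(p.round(4),s['finger_gap'],s['force'].round(1)); print(Rt.round(3))
d=cam('wrist');cv2.imwrite('pics/w3.png',cv2.resize(d['img'],(800,500)))
np.save('w3.npy',d,allow_pickle=True)
m=mask(d,(20,120,120),(35,255,255))
k,_=cv2.findContours(m,cv2.RETR_EXTERNAL,cv2.CHAIN_APPROX_SIMPLE);k=max(k,key=cv2.contourArea)
print(cv2.approxPolyDP(k,3,True)[:,0].tolist(), proj(d,p+Rt@[-.007,0,0]))
E
```

```text
[ 0.5577 -0.1188  0.2513] 0.04503131218593166 [-0.4  0.1 -0.5]
[[-0.     0.996 -0.086]
 [ 0.001 -0.086 -0.996]
 [-1.    -0.    -0.001]]
[[374, 266], [269, 266], [272, 315], [289, 317], [291, 336], [352, 336], [353, 317], [370, 315]] [[322.29357275 291.36362992]]
```

View pics/w3.png

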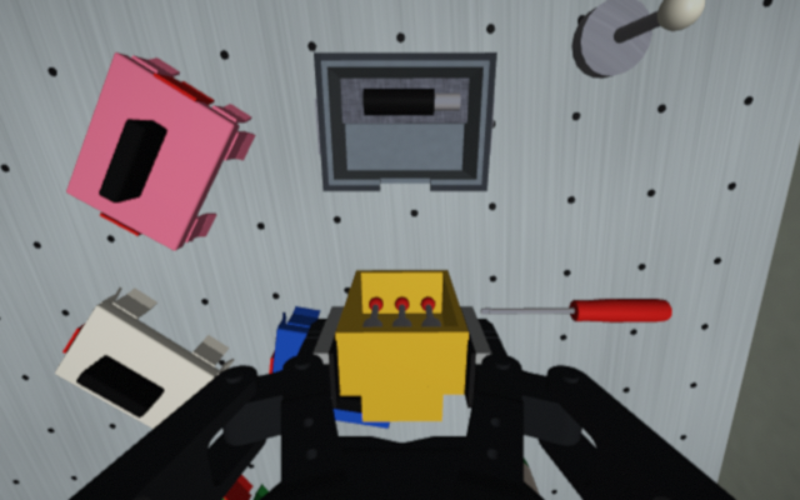

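The wrist view (shown at 800 px) has the rim's outer corners at about (315,54), (496,53), (487,191) and (324,191). The notch spans x 381 to 430 at row 191. The holder sits upright in the jaws with its lip at rows 395 to 420, on the side facing the camera bottom. Next I'm computing the box pose and the holder offset.

```bash
python3 - <<'E'
from h import *
d=np.load('w3.npy',allow_pickle=True).item()
p,Rt,s=pose()
# subpixel refine of rim corners
g=cv2.cvtColor(d['img'],cv2.COLOR_BGR2GRAY)
c=np.array([[315,54],[496,53],[487,191],[324,191],[381,191],[430,191]],np.float32)*.8
r=cv2.cornerSubPix(g,c[:,None].copy(),(4,4),(-1,-1),(3,30,.01))[:,0]
print(c.tolist(),r.round(1).tolist())
W=np.array([ray(d,*q,.08)[:2] for q in r]);print(W.round(4))
print('sizes',[np.linalg.norm(W[i]-W[(i+1)%4]).round(4) for i in range(4)])
print('centre',W[:4].mean(0))
for i,j in((0,1),(3,2),(0,3),(1,2),(4,5)):
    v=W[j]-W[i];print(np.degrees(np.arctan2(v[1],v[0])).round(2))
ce=W[:4].mean(0)
print('holder')
for q in [(272,315),(370,315),(289,317),(353,317),(291,336),(352,336)]:
    for h in (.007,.010): print(q,h,(Rt.T@(ray(d,*q,p[2]+h)-p)).round(4))
E
```

```text
[[252.0, 43.20000076293945], [396.8000183105469, 42.400001525878906], [389.6000061035156, 152.8000030517578], [259.20001220703125, 152.8000030517578], [304.8000183105469, 152.8000030517578], [344.0, 152.8000030517578]] [[250.5, 41.29999923706055], [397.0, 41.599998474121094], [389.1000061035156, 152.3000030517578], [258.20001220703125, 152.39999389648438], [304.0, 152.0], [343.6000061035156, 152.1999969482422]]
[[ 0.5063  0.0188]
 [ 0.6357  0.0075]
 [ 0.6273 -0.0902]
 [ 0.4981 -0.0792]
 [ 0.5433 -0.0827]
 [ 0.5824 -0.0862]]
sizes [np.float64(0.1299), np.float64(0.0981), np.float64(0.1298), np.float64(0.0983)]
centre [ 0.56683467 -0.03575708]
-5.0
-4.9
-94.78
-94.88
-5.13
holder
(272, 315) 0.007 [-0.007  -0.0232  0.0127]
(272, 315) 0.01 [-0.01   -0.0226  0.0102]
(370, 315) 0.007 [-0.007   0.022   0.0127]
(370, 315) 0.01 [-0.01    0.0214  0.0102]
(289, 317) 0.007 [-0.007  -0.0154  0.0138]
(289, 317) 0.01 [-0.01   -0.015   0.0113]
(353, 317) 0.007 [-0.007   0.0142  0.0138]
(353, 317) 0.01 [-0.01    0.0138  0.0113]
(291, 336) 0.007 [-0.007  -0.0149  0.0247]
(291, 336) 0.01 [-0.01   -0.0145  0.0219]
(352, 336) 0.007 [-0.007   0.0141  0.0247]
(352, 336) 0.01 [-0.01    0.0137  0.0219]
```

Box centre is (0.5668, -0.0358) at yaw -4.95°, and the measured rim is 129.9 × 98.1 mm, which matches the spec. The holder is centred in the jaws and its yaw already matches the box. I'm moving over the notch and descending.

Emit:
{"method": "drive_tool", "body": {
  "targets": [0, 0.005, -0.118, 0, 0, 0, 1, 0, 0.005, -0.118, 0, 0, 0, 1, 0.1, 0.005, -0.118, 0, 0, 0, 1, 0.2, 0.005, -0.118, 0, 0, 0, 1, 0.28, 0.005, -0.118, 0, 0, 0, 1, 0.3, 0.005, -0.118, 0, 0, 0, 1, 0.3, 0.005, -0.118, 0, 0, 0, 1, 0.3, 0.005, -0.118, 0, 0, 0, 1]
}}

```text
clock: 7.1
position: [0.5664, -0.0619, 0.1029]
orientation: [91.1, 89.9, -4.0]
force: [0.1, -0.5, -0.9]
finger_gap: 0.0452
```

```bash
python3 - <<'E'
from h import *
p,Rt,s=pose();print(p.round(4),s['force'].round(1))
yb=np.array([.0863,.9963]);xb=np.array([.9963,-.0863]);e=p[:2]-[.5668,-.0358];print('box frame',e@xb,e@yb)
E
```

```text
[ 0.5664 -0.0619  0.1029] [ 0.1 -0.5 -0.9]
box frame 0.0018566506791776057 -0.026042215836077257
```

Emit:
{"method": "drive_tool", "body": {
  "targets": [0, -0.003, -0.003, 0, 0, 0, 1, 0.02, -0.003, -0.003, 0, 0, 0, 1, 0.04, -0.003, -0.003, 0, 0, 0, 1, 0.055, -0.003, -0.003, 0, 0, 0, 1, 0.065, -0.003, -0.003, 0, 0, 0, 1, 0.07, -0.003, -0.003, 0, 0, 0, 1, 0.07, -0.003, -0.003, 0, 0, 0, 1, 0.07, -0.003, -0.003, 0, 0, 0, 1]
}}

```text
clock: 7.9
position: [0.5638, -0.0605, 0.0673]
orientation: [148.4, 90.0, 53.3]
force: [-4.4, 1.1, 17.9]
finger_gap: 0.0453
```

```bash
python3 - <<'E'
from h import *
p,Rt,s=pose();print(p.round(4),s['force'].round(1))
yb=np.array([.0863,.9963]);xb=np.array([.9963,-.0863]);e=p[:2]-[.5668,-.0358];print('box frame',e@xb,e@yb)
d=cam('wrist');cv2.imwrite('pics/w4.png',d['img'][120:380,160:480].repeat(2,0).repeat(2,1))
E
```

```text
[ 0.5638 -0.0605  0.0673] [-4.4  1.1 17.9]
box frame -0.0008268407099311264 -0.024896341628265598
```

View pics/w4.png

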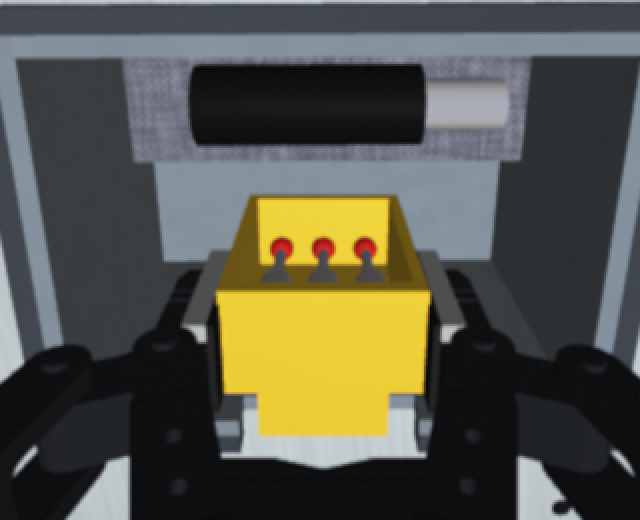

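The crop shows the holder in the notch, lip in the gap and body inside. The 18 N contact came at the expected height. I'll open partway and retreat upward.

Emit:
{"method": "drive_tool", "body": {
  "targets": [-0.001, 0, 0, 0, 0, 0, 1, -0.002, 0, 0, 0, 0, 0, -0.35, -0.002, 0, 0, 0, 0, 0, -0.35, -0.002, 0, 0, 0, 0, 0, -0.35, -0.002, 0, 0, 0, 0, 0, -0.35, -0.03, 0, 0, 0, 0, 0, -0.35, -0.1, 0, 0, 0, 0, 0, -0.35, -0.2, 0, 0, 0, 0, 0, -0.35, -0.3, 0, 0, 0, 0, 0, -0.35, -0.4, 0, 0.12, 0, 0, 0, -0.6, -0.4, 0, 0.12, 0, 0, 0, -0.6, -0.4, 0, 0.12, 0, 0, 0, -0.6]
}}

```text
clock: 9.15
position: [0.5588, -0.1247, 0.2707]
orientation: [71.3, 89.6, -24.1]
force: [0.5, -0.3, -0.1]
finger_gap: 0.0682
```

```bash
python3 - <<'E'
from h import *
p,Rt,s=pose();print(p.round(4),s['force'].round(1),s['finger_gap'])
d=cam('wrist');cv2.imwrite('pics/w5.png',d['img'])
xb=np.array([.9963,-.0863,0]);yb=np.array([.0863,.9963,0]);c=np.array([.5668,-.0358,0]);zb=np.array([0,0,1.])
B=lambda x,y,z:c+x*xb+y*yb+z*zb
# expected corners of hung holder top (z=.075) in image
P=[B(*q) for q in[(-.023,-.0375,.075),(.023,-.0375,.075),(.023,-.0115,.075),(-.023,-.0115,.075),(-.015,-.0495,.075),(.015,-.0495,.075)]]
print(proj(d,P).round(1).tolist())
m=mask(d,(20,120,120),(35,255,255))
k,_=cv2.findContours(m,cv2.RETR_EXTERNAL,cv2.CHAIN_APPROX_SIMPLE);k=max(k,key=cv2.contourArea)
a=cv2.approxPolyDP(k,2,True)[:,0]
for q in a:
  w=ray(d,*q,.075)-c; print(q,(w@xb).round(4),(w@yb).round(4))
t=cam('top'); np.save('t1.npy',t,allow_pickle=True)
m=mask(t,(100,130,60),(125,255,255)); mm=cv2.inRange(cv2.cvtColor(t['img'],cv2.COLOR_BGR2HSV),(100,130,60),(125,255,255))
n,l,st,ce=cv2.connectedComponentsWithStats(mm)
for i in range(1,n):
  if st[i,4]>100:
    k,_=cv2.findContours((l==i).astype(np.uint8),0,2); r=cv2.minAreaRect(k[0]); print(st[i],ray(t,*ce[i],.044).round(4),r,[ray(t,*q,.044)[:2].round(3).tolist() for q in cv2.boxPoints(r)])
E
```

```text
[ 0.5588 -0.1247  0.2707] [ 0.5 -0.3 -0.1] 0.06822978360086271
[[298.3, 131.9], [342.1, 131.6], [342.5, 105.6], [297.5, 105.9], [306.2, 143.4], [334.4, 143.2]]
[297 106] -0.0235 -0.0116
[297 130] -0.0243 -0.0355
[305 132] -0.016 -0.0376
[306 142] -0.0152 -0.048
[332 142] 0.0124 -0.0483
[333 133] 0.0134 -0.0389
[341 131] 0.0218 -0.0369
[341 106] 0.0215 -0.0119
[ 380  204   49   56 1618] [ 0.4686 -0.2819  0.044 ] ((403.5377502441406, 231.36793518066406), (40.246639251708984, 49.587158203125), 15.945395469665527) [[0.415, -0.205], [0.551, -0.245], [0.52, -0.355], [0.385, -0.313]]
[ 479  207   86   57 3824] [ 0.4568 -0.6168  0.044 ] ((521.5, 235.0), (56.0, 85.0), 90.0) [[0.538, -0.497], [0.54, -0.742], [0.38, -0.73], [0.379, -0.49]]
```

View pics/w5.png

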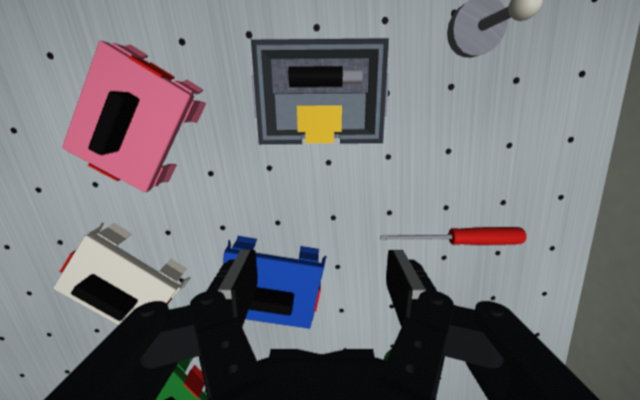

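The holder hangs in the notch at about (320,123), upright and about 1 mm off in x. The blue cover is at (275,280). I'm going above the cover with the jaws turned across its bar.

Emit:
{"method": "drive_tool", "body": {
  "targets": [0.04, -0.154, 0.328, -0.433, 0, 0, -1, 0.04, -0.154, 0.328, -0.433, 0, 0, -1, 0.04, -0.154, 0.328, -0.433, 0, 0, -1, 0.04, -0.154, 0.328, -0.433, 0, 0, -1, 0.04, -0.154, 0.328, -0.433, 0, 0, -1, 0.04, -0.154, 0.328, -0.433, 0, 0, -1, 0.04, -0.154, 0.328, -0.433, 0, 0, -1, 0.04, -0.154, 0.328, -0.433, 0, 0, -1, 0.04, -0.154, 0.328, -0.433, 0, 0, -1, 0.04, -0.154, 0.328, -0.433, 0, 0, -1, 0.04, -0.154, 0.328, -0.433, 0, 0, -1, 0.04, -0.154, 0.328, -0.433, 0, 0, -1]
}}

```text
clock: 10.45
position: [0.4675, -0.2761, 0.246]
orientation: [161.6, 90.0, 144.3]
force: [-0.3, -0.8, 0.3]
finger_gap: 0.0853
```

Emit:
{"method": "drive_tool", "body": {
  "targets": [0, 0, 0, 0, 0, 0, -1, 0, 0, 0, 0, 0, 0, -1]
}}

```text
clock: 10.65
position: [0.4675, -0.2765, 0.2463]
orientation: [-157.0, 90.0, -174.2]
force: [0.9, 0.5, 0.7]
finger_gap: 0.0854
```

```bash
python3 - <<'E'
from h import *
p,Rt,s=pose();print(p.round(4),s['qpos'].round(1)); print(Rt.round(3))
d=cam('wrist');cv2.imwrite('pics/w6.png',d['img']);np.save('w6.npy',d,allow_pickle=True)
E
```

```text
[ 0.4675 -0.2765  0.2463] [ 21.   22.5   6.7 103.4  -3.1  54.3 101.8]
[[-0.     0.296  0.955]
 [-0.     0.955 -0.296]
 [-1.    -0.    -0.   ]]
```

View pics/w6.png

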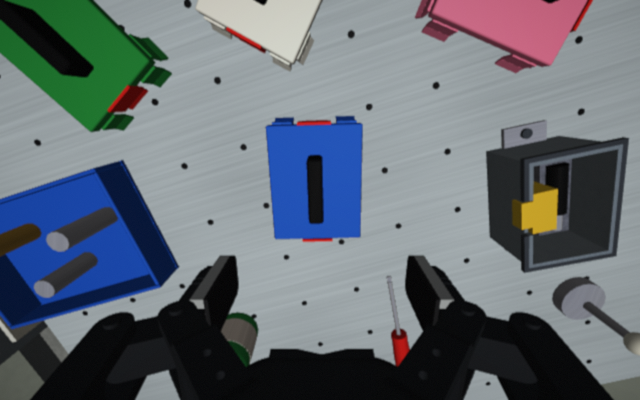

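The wrist view shows the blue cover with plate corners at about (267,125), (362,123), (360,237) and (275,239), and its bar at (315,189).

```bash
python3 - <<'E'
from h import *
d=np.load('w6.npy',allow_pickle=True).item(); p,Rt,s=pose()
g=cv2.cvtColor(d['img'],cv2.COLOR_BGR2GRAY)
c=np.array([[267,125],[362,123],[360,237],[275,239]],np.float32)
r=cv2.cornerSubPix(g,c[:,None].copy(),(4,4),(-1,-1),(3,30,.01))[:,0];print(r.round(1).tolist())
for C in(c,r):
  W=np.array([ray(d,*q,.044)[:2] for q in C])
  print('sizes',[np.linalg.norm(W[i]-W[(i+1)%4]).round(4) for i in range(4)],'centre',W.mean(0).round(4),'int',)
  for i,j in((0,3),(1,2),(0,1),(3,2)):
    v=W[j]-W[i];print(np.degrees(np.arctan2(v[1],v[0])).round(2))
# bar: dark inside plate
b=cv2.inRange(d['img'],(0,0,0),(45,45,45));b[:140]=0;b[235:]=0;b[:,:285]=0;b[:,350:]=0
k,_=cv2.findContours(b,0,2);k=max(k,key=cv2.contourArea);R4=cv2.minAreaRect(k);print(R4)
W=np.array([ray(d,*q,.076)[:2] for q in cv2.boxPoints(R4)]);print(W.round(4),W.mean(0))
E
```

```text
[[265.20001220703125, 125.5999984741211], [361.79998779296875, 123.19999694824219], [360.1000061035156, 236.6999969482422], [274.29998779296875, 238.3000030517578]]
sizes [np.float64(0.1012), np.float64(0.1333), np.float64(0.1027), np.float64(0.1339)] centre [ 0.4719 -0.2846] int
-16.37
-15.72
73.99
74.3
sizes [np.float64(0.1029), np.float64(0.1327), np.float64(0.1036), np.float64(0.1323)] centre [ 0.4716 -0.2852] int
-15.88
-15.57
74.22
74.03
((314.5328369140625, 189.01014709472656), (66.20175170898438, 13.974959373474121), 88.75463104248047)
[[ 0.4332 -0.2814]
 [ 0.437  -0.2681]
 [ 0.5051 -0.2876]
 [ 0.501  -0.3019]] [ 0.4690501  -0.28472698]
```

Emit:
{"method": "drive_tool", "body": {
  "targets": [0.1, -0.014, 0.012, -0.007, 0, 0, -1, 0.2, -0.014, 0.012, -0.007, 0, 0, -1, 0.28, -0.014, 0.012, -0.007, 0, 0, -1, 0.33, -0.014, 0.012, -0.007, 0, 0, -1, 0.345, -0.014, 0.012, -0.007, 0, 0, -1, 0.345, -0.014, 0.012, -0.007, 0, 0, -1, 0.345, -0.014, 0.012, -0.007, 0, 0, 1, 0.345, -0.014, 0.012, -0.007, 0, 0, 1, 0.345, -0.014, 0.012, -0.007, 0, 0, 1, 0.345, -0.014, 0.012, -0.007, 0, 0, 1, 0.345, -0.014, 0.012, -0.007, 0, 0, 1, 0.345, -0.014, 0.012, -0.007, 0, 0, 1]
}}

```text
clock: 11.9
position: [0.4713, -0.2854, 0.0745]
orientation: [-16.1, 89.9, -31.9]
force: [-0.5, 0.8, 6.3]
finger_gap: 0.0148
```

Emit:
{"method": "drive_tool", "body": {
  "targets": [0, 0, 0, 0, 0, 0, 1, 0, 0, 0, 0, 0, 0, 1, 0, 0, 0, 0, 0, 0, 1, 0, 0, 0, 0, 0, 0, 1]
}}

```text
clock: 12.3
position: [0.4713, -0.2854, 0.0745]
orientation: [-14.7, 89.9, -30.6]
force: [-0.7, 0.5, 6.8]
finger_gap: 0.0148
```

```bash
python3 - <<'E'
from h import *
p,Rt,s=pose();print(p.round(4),s['force'].round(1),s['wrist_torque'].round(2),s['finger_gap']);print(Rt.round(3))
E
```

```text
[ 0.4713 -0.2854  0.0745] [-0.7  0.5  6.8] [ 0.12  0.23 -0.01] 0.014834347704145634
[[ 0.001  0.274  0.962]
 [-0.     0.962 -0.274]
 [-1.    -0.     0.001]]
```

Emit:
{"method": "drive_tool", "body": {
  "targets": [-0.03, 0, 0, 0, 0, 0, 1, -0.1, 0, 0, 0, 0, 0, 1, -0.18, 0, 0, 0, 0, 0, 1, -0.26, 0.05, 0.005, -0.01, 0, 0, 1, -0.33, 0.12, 0.01, -0.02, 0, 0, 1, -0.36, 0.2, 0.018, -0.03, 0, 0, 1, -0.36, 0.28, 0.026, -0.04, 0, 0, 1, -0.36, 0.36, 0.033, -0.05, 0, 0, 1, -0.36, 0.44, 0.04, -0.061, 0, 0, 1, -0.36, 0.5, 0.045, -0.061, 0, 0, 1, -0.36, 0.533, 0.047, -0.061, 0, 0, 1, -0.36, 0.533, 0.047, -0.061, 0, 0, 1]
}}

```text
clock: 13.5
position: [0.567, -0.0327, 0.2535]
orientation: [116.1, 89.9, 111.4]
force: [-0.4, -1.2, -2.4]
finger_gap: 0.015
```

Emit:
{"method": "drive_tool", "body": {
  "targets": [0, 0, 0, 0, 0, 0, 1, 0, 0, 0, 0, 0, 0, 1, 0, 0, 0, 0, 0, 0, 1]
}}

```text
clock: 13.8
position: [0.5662, -0.0369, 0.2539]
orientation: [-101.3, 90.0, -106.3]
force: [0.3, 0.7, -2.0]
finger_gap: 0.0154
```

```bash
python3 - <<'E'
from h import *
p,Rt,s=pose();print(p.round(4),s['force'].round(1),s['wrist_torque'].round(2),s['finger_gap']);print(Rt.round(3))
d=cam('wrist');cv2.imwrite('pics/w7.png',d['img']);np.save('w7.npy',d,allow_pickle=True)
E
```

```text
[ 0.5662 -0.0369  0.2539] [ 0.3  0.7 -2. ] [-0.04 -0.02  0.01] 0.015388750917321675
[[-0.     0.088  0.996]
 [-0.001  0.996 -0.088]
 [-1.    -0.001 -0.   ]]
```

View pics/w7.png

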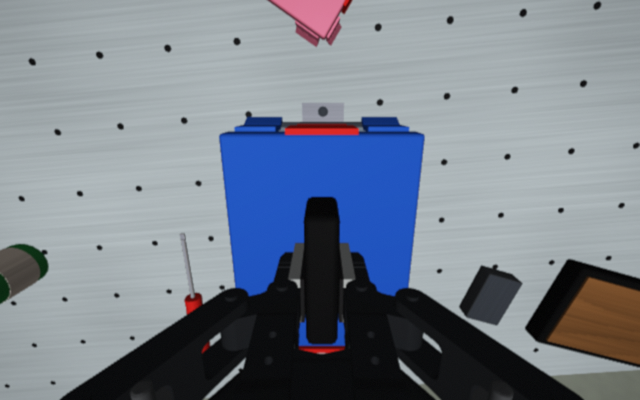

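The crop shows the cover held level, with its back plate corners at about (220,135) and (424,135).

```bash
python3 - <<'E'
from h import *
d=np.load('w7.npy',allow_pickle=True).item(); p,Rt,s=pose()
m=mask(d,(100,120,60),(125,255,255))
g=cv2.cvtColor(d['img'],cv2.COLOR_BGR2GRAY)
c=np.array([[220,135],[424,135]],np.float32)
r=cv2.cornerSubPix(g,c[:,None].copy(),(4,4),(-1,-1),(3,30,.01))[:,0];print(r)
for C in(c,r):
  print([(Rt.T@(ray(d,*q,p[2]-.0305)-p)).round(4).tolist() for q in C])
ys=[160,200,240,270]
for y in ys:
  xs=np.nonzero(m[y])[0];print(y,[(Rt.T@(ray(d,x,y,p[2]-.0305)-p)).round(4)[1:].tolist() for x in(xs.min(),xs.max())])
E
```

```text
[[218.88678 134.40839]
 [423.788   134.27173]]
[[0.0305, -0.0514, -0.0659], [0.0305, 0.0507, -0.0659]]
[[0.0305, -0.052, -0.0662], [0.0305, 0.0505, -0.0663]]
160 [[-0.0518, -0.0533], [0.0505, -0.0533]]
200 [[-0.0519, -0.0317], [0.0501, -0.0317]]
240 [[-0.0521, -0.008], [0.0503, -0.008]]
270 [[-0.0517, 0.0113], [0.0504, 0.0113]]
```

Emit:
{"method": "drive_tool", "body": {
  "targets": [0.03, 0.003, 0.001, 0, 0, 0, 1, 0.07, 0.003, 0.001, 0, 0, 0, 1, 0.11, 0.003, 0.001, 0, 0, 0, 1, 0.15, 0.003, 0.001, 0, 0, 0, 1, 0.17, 0.003, 0.001, 0, 0, 0, 1, 0.18, 0.003, 0.001, 0, 0, 0, 1, 0.18, 0.003, 0.001, 0, 0, 0, 1, 0.18, 0.003, 0.001, 0, 0, 0, 1, 0.18, 0.003, 0.001, 0, 0, 0, 1]
}}

```text
clock: 14.75
position: [0.5677, -0.0338, 0.1646]
orientation: [3.5, 89.9, -1.4]
force: [0.6, 0.3, -2.5]
finger_gap: 0.015
```

```bash
python3 - <<'E'
from h import *
p,Rt,s=pose();print(p.round(4),s['force'].round(1),s['wrist_torque'].round(2));print(Rt.round(3))
d=cam('scene');c=d['img'];e=proj(d,[[.567,-.036,.1]])[0].astype(int);print(e)
c=c[e[1]-65:e[1]+65,e[0]-80:e[0]+80];cv2.imwrite('pics/s1.png',cv2.resize(c,None,fx=4.5,fy=4.5,interpolation=cv2.INTER_CUBIC))
E
```

```text
[ 0.5677 -0.0338  0.1646] [ 0.6  0.3 -2.5] [ 0.02  0.01 -0.01]
[[ 0.001  0.085  0.996]
 [-0.     0.996 -0.085]
 [-1.     0.     0.001]]
[337 200]
```

View pics/s1.png

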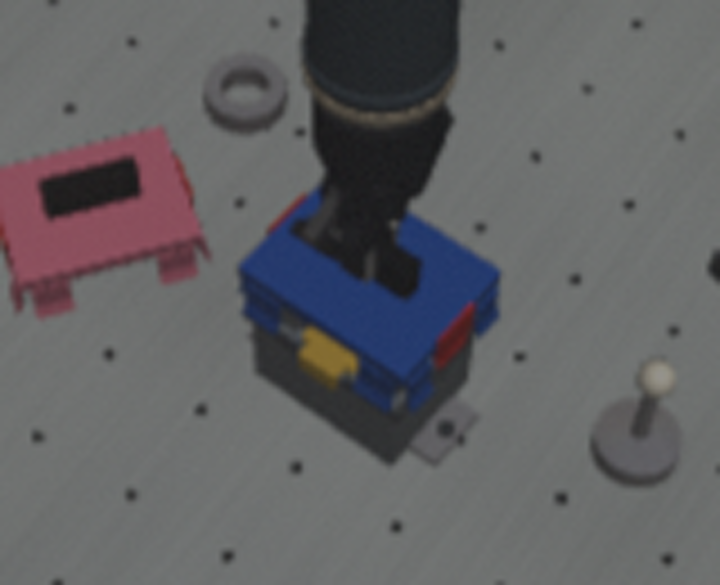

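The scene crop shows the cover aligned above the box, with the holder's lip in the notch below it. The arm sits about 2 mm too far in +y, so I'll correct that and lower slowly.

Emit:
{"method": "drive_tool", "body": {
  "targets": [0, -0.004, -0.001, 0, 0, 0, 1, 0, -0.004, -0.001, 0, 0, 0, 1, 0.01, -0.004, -0.001, 0, 0, 0, 1, 0.02, -0.004, -0.001, 0, 0, 0, 1, 0.03, -0.004, -0.001, 0, 0, 0, 1, 0.04, -0.004, -0.001, 0, 0, 0, 1, 0.045, -0.004, -0.001, 0, 0, 0, 1, 0.045, -0.004, -0.001, 0, 0, 0, 1, 0.045, -0.004, -0.001, 0, 0, 0, 1]
}}

```text
clock: 15.7
position: [0.5666, -0.0357, 0.1412]
orientation: [-160.2, 90.0, -165.1]
force: [0.7, 0.8, -2.0]
finger_gap: 0.0151
```

```bash
python3 - <<'E'
from h import *
p,Rt,s=pose();print(p.round(4),s['force'].round(1),s['wrist_torque'].round(2));print(Rt.round(3))
E
```

```text
[ 0.5666 -0.0357  0.1412] [ 0.7  0.8 -2. ] [ 0.01 -0.09 -0.01]
[[-0.     0.085  0.996]
 [-0.     0.996 -0.085]
 [-1.    -0.    -0.   ]]
```

No contact force, so the tabs are round the rim. Pressing down in steps.

Emit:
{"method": "drive_tool", "body": {
  "targets": [0.006, 0, 0, 0, 0, 0, 1, 0.012, 0, 0, 0, 0, 0, 1, 0.018, 0, 0, 0, 0, 0, 1, 0.024, 0, 0, 0, 0, 0, 1, 0.03, 0, 0, 0, 0, 0, 1, 0.034, 0, 0, 0, 0, 0, 1, 0.034, 0, 0, 0, 0, 0, 1]
}}

```text
clock: 16.4
position: [0.5664, -0.0357, 0.1247]
orientation: [161.1, 90.0, 156.2]
force: [-3.1, 0.1, 9.1]
finger_gap: 0.0148
```

Emit:
{"method": "drive_tool", "body": {
  "targets": [0.002, 0, 0, 0, 0, 0, 1, 0.004, 0, 0, 0, 0, 0, 1, 0.005, 0, 0, 0, 0, 0, 1]
}}

```text
clock: 16.7
position: [0.5664, -0.0357, 0.1246]
orientation: [12.3, 89.9, 7.4]
force: [-13.3, 1.0, 44.8]
finger_gap: 0.0153
```

```bash
python3 - <<'E'
from h import *
p,Rt,s=pose();print(p.round(4),s['force'].round(1),s['wrist_torque'].round(2))
d=np.load('w7.npy',allow_pickle=True).item();d=cam('wrist')
g=cv2.cvtColor(d['img'],cv2.COLOR_BGR2GRAY)
r=cv2.cornerSubPix(g,np.array([[[220,135]],[[424,135]]],np.float32),(4,4),(-1,-1),(3,30,.01))[:,0];print(r)
E
```

```text
[ 0.5664 -0.0357  0.1246] [-13.3   1.   44.8] [0.23 2.88 0.06]
[[218.58182 134.4463 ]
 [423.96906 134.3135 ]]
```

Force rises stiffly with no further travel at TCP 0.1246, which is underside ≈ 0.080. The cover hasn't slipped in the grip, so it is home. I'll unload, release and retreat.

Emit:
{"method": "drive_tool", "body": {
  "targets": [-0.003, 0, 0, 0, 0, 0, 1, -0.005, 0, 0, 0, 0, 0, 1, -0.005, 0, 0, 0, 0, 0, -0.3, -0.005, 0, 0, 0, 0, 0, -0.3, -0.005, 0, 0, 0, 0, 0, -0.3, -0.005, 0, 0, 0, 0, 0, -0.3, -0.02, 0, 0, 0, 0, 0, -0.3, -0.08, 0, 0, 0, 0, 0, -0.3, -0.16, 0, 0, 0, 0, 0, -0.3, -0.25, 0, 0, 0, 0, 0, -0.3, -0.25, 0, 0, 0, 0, 0, -0.3, -0.25, 0, 0, 0, 0, 0, -0.3]
}}

```text
clock: 17.95
position: [0.567, -0.0358, 0.2482]
orientation: [4.9, 89.8, 0.0]
force: [-1.1, -0.6, -0.1]
finger_gap: 0.0553
```

```bash
python3 - <<'E'
from h import *
p,Rt,s=pose();print(p.round(4),s['force'].round(1),s['finger_gap'])
d=cam('wrist')
c=np.array([.5668,-.0358,0]);xb=np.array([.9963,-.0863,0]);yb=np.array([.0863,.9963,0])
P=[c+x*xb+y*yb+[0,0,.094] for x,y in((-.067,-.052),(-.067,.052),(.067,.052),(.067,-.052))]
print('expected plate corners if home',proj(d,P).round(1).tolist())
m=mask(d,(100,120,60),(125,255,255));k,_=cv2.findContours(m,0,2);k=max(k,key=cv2.contourArea)
print(cv2.approxPolyDP(k,3,True)[:,0].tolist())
s=cam('scene');e=proj(s,[[.567,-.036,.08]])[0].astype(int)
a=cv2.resize(s['img'][e[1]-40:e[1]+40,e[0]-40:e[0]+40],(400,400),interpolation=cv2.INTER_CUBIC)
cv2.imwrite('pics/f.png',np.hstack([a,cv2.resize(d['img'][60:380,160:480],(400,400))]))
E
```

```text
[ 0.567  -0.0358  0.2482] [-1.1 -0.6 -0.1] 0.05526434541425178
expected plate corners if home [[264.0, 118.9], [379.5, 119.1], [371.3, 251.9], [271.8, 251.8]]
[[277, 111], [265, 120], [272, 250], [369, 251], [378, 121], [365, 111], [347, 111], [347, 118], [341, 121], [302, 121], [295, 117], [295, 111]]
```

View pics/f.png

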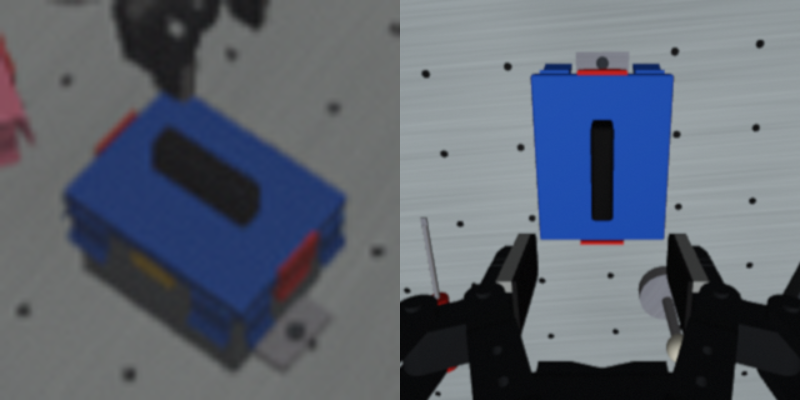

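The cover is home: plate corners are within about 2 px of the fully-home prediction, both red clips are straight along its ends, the holder's lip still shows in the notch, and the gripper is clear. I'm handing in.

```bash
python3 -c "
from plant import bot
print(bot.sign_off())"
```

```text
the job is handed in; nothing more can be done
None
```

The yellow holder hangs by its lip in the box's notch, and the blue cover is pressed home on the box. I handed the job in at about 18 s on the robot's clock; sign-off gave no verdict.

- **Holder:** After release it hung upright in the wrist image, about 1 mm from nominal along the notch and under 2 mm across. Once the cover was on, its lip still showed in the notch.
- **Cover:** I set it on gently with no measurable contact force, then pressed it while still gripping the bar. It stopped at an underside height of about 80 mm, where the force rose to 45 N with no further travel and no slip in the grip. After release the plate corners matched the fully-home prediction to about 2 px.
- **Clips:** Both looked straight in the last pictures, but I judged that by eye and did not measure their angle.
- **Bystanders and gripper:** No move came near a bystander, though I didn't re-measure where they stand. The gripper was about 50 mm clear of the cover's bar at hand-in.

No check failed. The 45 N press was more than the stated 10 to 20 N, but still below the 120 N wrist limit.

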